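# Lay out the stripped pump's parts in the inspection dishes

## Robot

A 6-joint arm with a two-finger parallel gripper is mounted at the origin on a cart in front of the work surface, level with it; the furniture and walls round the work are solid. World frame = base frame: x ahead of the robot, y to its left, z up, the work surface at z = 0. Lengths are in m, angles in rad, forces in N, time in s.
With the tool pointing down it reaches from about 0.25 to 0.775 m from the base axis. Payload 4 kg.
Tool frame: the origin (TCP) lies between the finger pads; the fingertips stand 19 mm ahead of it and the grasp point (between the pads) is the TCP (r.tcp_to_tips is the distance from the TCP to the fingertips, in m); z points along the fingers, y is the direction in which the jaws open and shut (so a half turn about z gives the same grasp; the last joint's range is limited). The gripper opens to 94 mm and grips with 3 to 60 N. Pads are 16 mm wide; open, the fingers measure 119 mm over their backs; the gripper's body (75 mm by 177 mm) begins 78 mm behind the grasp point.
Start: joints at [1.136, 0.087, 1.371, -0, 1.684, -0.103], TCP at [0.179, 0.52, 0.225] pointing down, gripper open.
Joint ranges: [-3.1, 3.1], [-0.76, 2.03], [0.27, 2.55], [-1.08, 4.22], [0.17, 2.65], [-2.57, 2.57]. Speed limits (rad/s): [2.79, 2.79, 3.14, 3.14, 3.14, 3.14].

## Interface

Orientations are given as a unit quaternion [w, x, y, z].
In Python, from cell import r, grip, viewer, ticket gives the robot as it stands. Calls block until the motion is done:
- r.movep(position, orientation): joint-space move of the TCP to a pose.
- r.movel(position, rate=0.15, frame=None, force_limit=None): straight line of the TCP; frame=None keeps the orientation; rate is the mean speed in m/s. With force_limit (N) it stops when the force on the tool has changed by that much, and returns True; else False.
- r.movej(angles): joint-space move.
- grip(opening, strength=None): opening from 0.0 (shut) to 1.0 (fully open); strength is the grip in N (None keeps the last); returns when the fingers have stopped.
- r.pause(seconds).
- r.solve_ik(position, orientation): joint angles nearest the present ones, or None.
- r.sense(): the state.
- viewer.grab_frame(name): name is "side" or "top" or "wrist"; returns a dict with "image" (400x640x3 uint8, red, green, blue), "intrinsics" (3x3 intrinsics, pixels), "dist_coeffs" ([k1, k2, p1, p2, k3] as OpenCV has them; the pictures are not rectified), "pose" (4x4, takes a point from camera to world coordinates); the wrist camera has in their place "mount" (4x4, takes a point from camera to tool coordinates, whose origin is the TCP and whose axes are the flange's). Camera axes: x right, y up, looking along -z (the intrinsics and any distortion apply to the point x, -y, -z); pixel columns grow to the right and rows downward; lengths in m; the calibration is good to about 2 mm. A picture is of the moment at which its call begins: read the wrist's pose just before it. There is no depth.
A pose or a line that the arm cannot do raises r.IKError and nothing moves.
- ticket.finish_job(): hands the job in, once; it reports no verdict.
The state is a dict: "time": time; "joints": joint angles; "joint_vel": joint speeds; "effort": joint torques, N m; "eef_pos": TCP position; "tool_rot": TCP orientation; "force": force on the tool from outside, world axes, zero at the start; "moment": the same for the moment, N m; "gripper_width": opening from 0.0 (shut) to 1.0 (fully open).
Only numpy, scipy, OpenCV 4.12 (cv2) and the standard library are available. Lean on these libraries where they do the work, as an engineer would, in place of code of your own. Each camera call takes 0.05 s, during which the arm holds its last target.

## Task

The four grey steel parts of a stripped pump stand on the bench and have to be laid out for inspection, each standing upright in the middle of the black pad of its own dish: the rotor (the widest) in the red dish, the spool valve in the yellow dish, the bush in the green dish and the little plunger in the blue dish. Leave the aluminium ring and the black elbow that lie among them where they are.

Things in the scene. Friction and masses are not known exactly. Their poses are not given: they have to be found in the camera images.
- rotor_center (a point): pump rotor: plain grey steel cylinder standing on end, 41 mm diameter, 34 mm high (the widest of the four grey pump parts), with a centre hole and a ring of small drillings in its top. It stands in the near row with the other parts (the drum at the far right behind the engine casting is fixed and not meant). This point is its centre, 17 mm above its underside; z up along its axis.
- spool_center (a point): spool valve: grey steel spool standing on a seat flange of 33 mm diameter, 34 mm high, waisted, narrower at the top. For contact it is a solid cone-like shape, 33 mm wide at the foot and about 16 mm at the top. This point is its centre, 17 mm above its underside; z up along its axis.
- bush_center (a point): bush: plain grey steel cylinder standing on end, 27 mm diameter, 26 mm high, with one small bore in its top. This point is its centre, 13 mm above its underside; z up along its axis.
- plunger_center (a point): plunger: small grey steel dumb-bell shape standing on its flange, 17 mm diameter at the foot, 25 mm high (the narrowest of the four). For contact it tapers from 17 mm at the foot to 12 mm at the top. This point is its centre, 12.5 mm above its underside; z up along its axis.
- red_dish_pad (a point): shallow round red plastic dish, fixed to the bench, with a round black rubber pad (72 mm across) in the middle of its floor. 104 mm across the rim, rim 9 mm above the bench, wall 3 mm. This point is the centre of the pad's upper face, 4 mm above the bench.
- yellow_dish_pad (a point): shallow round yellow plastic dish, fixed to the bench, with a round black rubber pad (72 mm across) in the middle of its floor. 104 mm across the rim, rim 9 mm above the bench, wall 3 mm. This point is the centre of the pad's upper face, 4 mm above the bench.
- green_dish_pad (a point): shallow round green plastic dish, fixed to the bench, with a round black rubber pad (72 mm across) in the middle of its floor. 104 mm across the rim, rim 9 mm above the bench, wall 3 mm. This point is the centre of the pad's upper face, 4 mm above the bench.
- blue_dish_pad (a point): shallow round blue plastic dish, fixed to the bench, with a round black rubber pad (72 mm across) in the middle of its floor. 104 mm across the rim, rim 9 mm above the bench, wall 3 mm. This point is the centre of the pad's upper face, 4 mm above the bench.
- retainer_center (a point): bystander, to be left alone: pale aluminium valve spring retainer, a ring of 32 mm diameter and 14 mm high with black dots on its top, lying loose among the parts. This point is its centre, 7 mm above its underside.
- elbow_center (a point): bystander, to be left alone: black elbow fitting, 29 x 34 mm, 16 mm high, lying loose among the parts. This point lies near its middle, 8 mm above its underside. (Solid too: the tall engine casting beyond 0.45 m to the right of the robot, over 0.2 m high; an arm that starts beside it should rise before swinging in.)
Not all that is in view belongs to the job. What is shaped like the part that bears spool_center but orange, pink or purple is not meant.

How it is judged:
By the outcome, as a careful person would: the job done as asked, in the order asked, and still so for the second after the job is handed in, with the robot touching nothing.
It also fails if it takes over 109 s, if anything falls off the work surface, if the arm or the gripper's body presses on something with over 40 N, if the wrist force passes 120 N, or if a joint passes its speed limit or range.

## Working session

There is one attempt and no reset: what is moved stays moved. The work goes in short steps, each a Python script; the robot and the scene stay as the last script left them, time stands still between calls to the robot, and variables do not carry over. Pictures are saved under pics/ and viewed, and the job is handed in when it is done.

```bash
ls; mkdir -p pics; python3 - <<'E'
from cell import r, grip, viewer, ticket
import cv2
s=r.sense(); print(s['time'],s['eef_pos'],s['tool_rot'],s['gripper_width'])
for n in ['side','top','wrist']:
    f=viewer.grab_frame(n); cv2.imwrite(f'pics/{n}0.png',f['image'][:,:,::-1])
    print(n,f['intrinsics'],f['dist_coeffs'],f.get('pose',f.get('mount')))
E
```

```text
pics
0.0 [0.1789581  0.51953336 0.22334329] [-2.77445041e-04  1.65160156e-01  9.86266177e-01 -1.03598685e-03] 0.9974347965867374
side [[513.9018499    0.         327.70682915]
 [  0.         513.9018499  200.98911538]
 [  0.           0.           1.        ]] [0.03550075 0.         0.         0.         0.        ] [[-9.99148289e-01 -1.63150650e-02  3.79013971e-02  5.67248069e-01]
 [ 4.12634585e-02 -3.91579404e-01  9.19218634e-01  1.18524887e+00]
 [-1.55705275e-04  9.19999668e-01  3.91919107e-01  5.60385737e-01]
 [ 0.00000000e+00  0.00000000e+00  0.00000000e+00  1.00000000e+00]]
top [[515.73600325   0.         321.30816553]
 [  0.         515.73600325 202.69874295]
 [  0.           0.           1.        ]] [0.0232052 0.        0.        0.        0.       ] [[-0.01488837  0.99090377 -0.13374626  0.35265516]
 [-0.9996962  -0.01212396  0.02145982 -0.03108443]
 [ 0.01964308  0.13402513  0.99078323  1.13413582]
 [ 0.          0.          0.          1.        ]]
wrist [[322.43339048   0.         316.50275499]
 [  0.         322.43339048 196.6682444 ]
 [  0.           0.           1.        ]] [-0.04537972  0.          0.          0.          0.        ] [[-6.78654089e-04  9.57890915e-01  2.87131564e-01  8.44617059e-02]
 [ 9.99999699e-01  7.57824977e-04 -1.64592755e-04  8.78733693e-05]
 [-3.75257376e-04  2.87131366e-01 -9.57891141e-01 -1.60732790e-01]
 [ 0.00000000e+00  0.00000000e+00  0.00000000e+00  1.00000000e+00]]
```

View pics/top0.png

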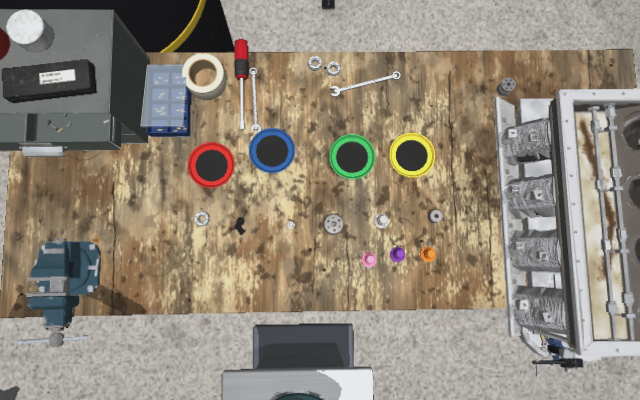

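View pics/side0.png

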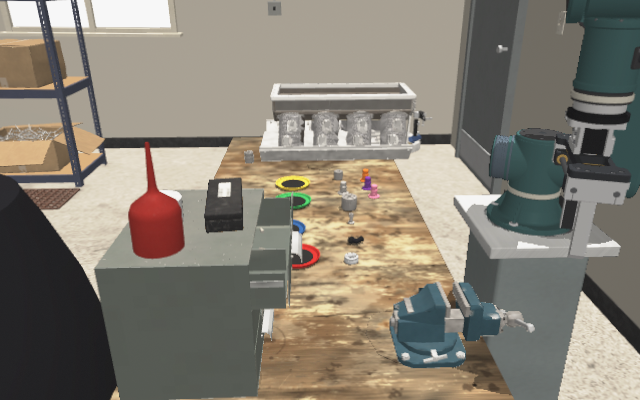

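View pics/wrist0.png

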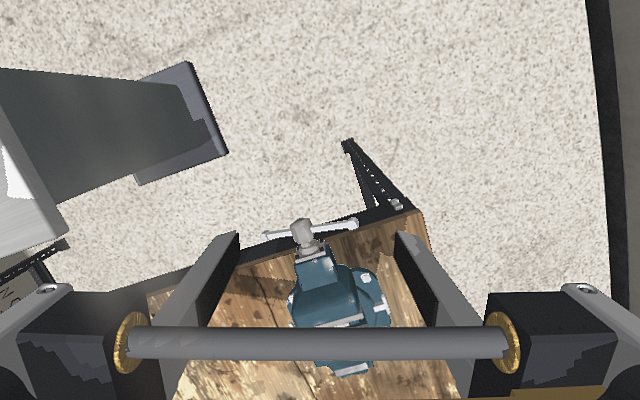

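```bash
cat > h.py <<'E'
import numpy as np, cv2
from cell import r, grip, viewer, ticket
def proj(f,P,T=None):
    T=f['pose'] if T is None else T
    P=np.atleast_2d(np.array(P,float)); c=(P-T[:3,3])@T[:3,:3]
    c=c*[1,-1,-1]
    return cv2.projectPoints(c,np.zeros(3),np.zeros(3),f['intrinsics'],np.array(f['dist_coeffs']))[0].reshape(-1,2)
def ray(f,uv,T=None):
    T=f['pose'] if T is None else T
    n=cv2.undistortPoints(np.array(uv,float).reshape(-1,1,2),f['intrinsics'],np.array(f['dist_coeffs'])).reshape(-1,2)
    d=np.c_[n[:,0],-n[:,1],-np.ones(len(n))]@T[:3,:3].T
    return T[:3,3],d
def onplane(f,uv,z,T=None):
    o,d=ray(f,uv,T); return o+d*((z-o[2])/d[:,2])[:,None]
def rotm(q):
    from scipy.spatial.transform import Rotation as R
    return R.from_quat([q[1],q[2],q[3],q[0]]).as_matrix()
def wristT(f,s):
    T=np.eye(4);T[:3,:3]=rotm(s['tool_rot']);T[:3,3]=s['eef_pos'];return T@f['mount']
E
python3 - <<'E'
from h import *
s=r.sense()
for n in ['side','top']:
    f=viewer.grab_frame(n)
    print(n,proj(f,[s['eef_pos'],[0,0,0],[.25,0,0],[.775,0,0],[0.179,.52,0]]))
    if n=='top':
        im=f['image'][:,:,::-1]
        cv2.imwrite('pics/topc.png',cv2.resize(im[120:280,180:460],None,fx=2.85,fy=2.85,interpolation=cv2.INTER_CUBIC))
        cv2.imwrite('pics/topc2.png',cv2.resize(im[200:280,300:460],None,fx=5,fy=5,interpolation=cv2.INTER_CUBIC))
    else:
        im=f['image'][:,:,::-1]
        cv2.imwrite('pics/sidec.png',cv2.resize(im[140:280,230:430],None,fx=4,fy=4,interpolation=cv2.INTER_CUBIC))
E
```

```text
side [[573.91535067 230.27288531]
 [528.82533248 217.36802702]
 [432.17184956 219.01031616]
 [226.30325331 222.67230005]
 [548.84933569 353.54080339]]
top [[-19.52616738 383.85433795]
 [298.13153442 444.48806236]
 [297.18302722 320.986742  ]
 [295.19789471  86.19222493]
 [ 48.68094368 360.72988037]]
```

View pics/topc.png

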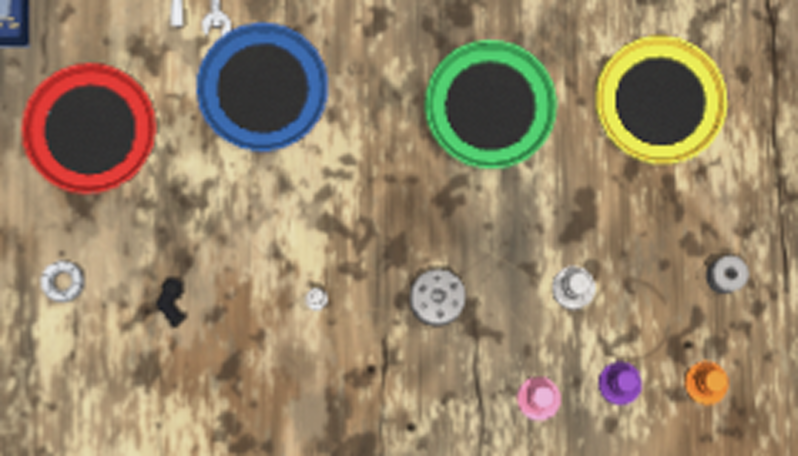

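View pics/topc2.png

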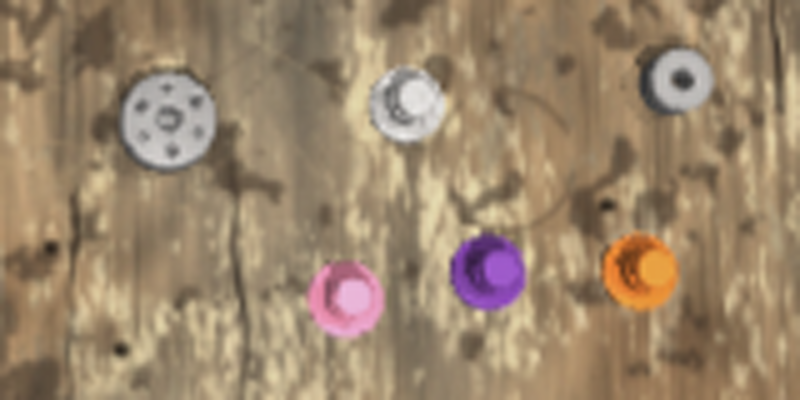

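View pics/sidec.png

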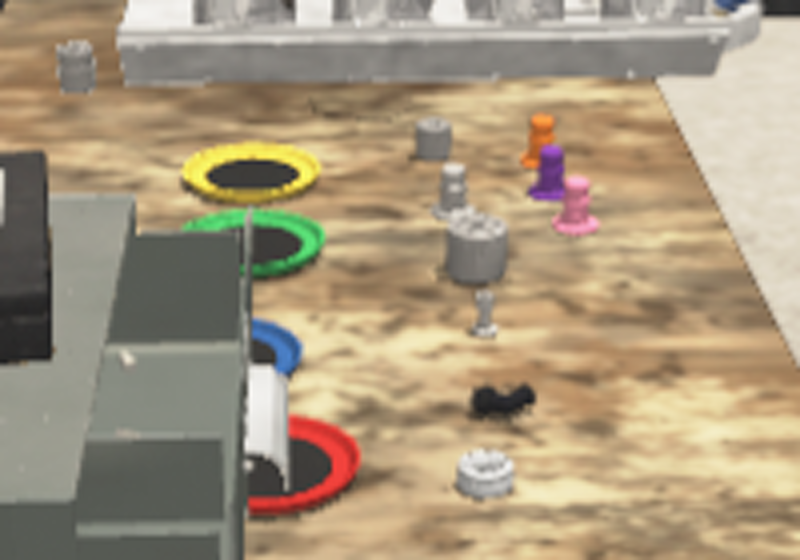

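```bash
cat >> h.py <<'E'
def dishes(f,T=None,scale=1):
    """outer-ring contour of every dish -> world xy at rim height (outer) """
    hsv=cv2.cvtColor(f['image'],cv2.COLOR_RGB2HSV); out={}
    rng={'red':[(0,6),(172,180)],'yellow':[(25,35)],'green':[(55,80)],'blue':[(102,115)]}
    for k,rs in rng.items():
        m=0
        for a,b in rs: m=m|cv2.inRange(hsv,(a,130,90),(b,255,255))
        cs,_=cv2.findContours(m,cv2.RETR_EXTERNAL,cv2.CHAIN_APPROX_NONE)
        for c in sorted(cs,key=cv2.contourArea,reverse=True)[:3]:
            if cv2.contourArea(c)<500: continue
            (x,y),(w,h),_=cv2.fitEllipse(c)
            if w/h<.6: continue
            p=onplane(f,cv2.convexHull(c).reshape(-1,2),.009,T)[:,:2]   # circle fit on the rim plane
            A=np.c_[2*p,np.ones(len(p))]; s=np.linalg.lstsq(A,(p**2).sum(1),rcond=None)[0]
            R=np.sqrt(s[2]+s[0]**2+s[1]**2)
            out.setdefault(k,[]).append((np.round(s[:2],4),round(2*R,4),(round(x),round(y))))
    return out
E
python3 - <<'E'
from h import *
f=viewer.grab_frame('top')
for k,v in dishes(f).items(): print(k,v)
for n,uv,z in [('rotor',(300+168/5,200+119/5),.034),('spoolfoot',(300+407/5,200+105/5),.003),('spooltop',(300+414/5,200+97/5),.034),('bush',(300+681/5,200+80/5),.026),('plunger',(291,224),.01),('ring',(202,219),.014),('elbow',(240,225),.012),('pink',(439-70+.5,259.5),.003)]:
    print(n,onplane(f,uv,z)[0].round(4))
E
```

```text
red [(array([0.5928, 0.1882]), np.float64(0.1032), (211, 165))]
yellow [(array([ 0.611 , -0.2587]), np.float64(0.1034), (411, 155))]
green [(array([ 0.6089, -0.1247]), np.float64(0.101), (352, 156))]
blue [(array([0.6245, 0.0536]), np.float64(0.1003), (271, 150))]
rotor [ 0.4552 -0.0806  0.034 ]
spoolfoot [ 0.463  -0.1876  0.003 ]
spooltop [ 0.4634 -0.1865  0.034 ]
bush [ 0.4701 -0.3038  0.026 ]
plunger [0.4583 0.0115 0.01  ]
ring [0.4713 0.2041 0.014 ]
elbow [0.4574 0.1222 0.012 ]
pink [ 0.3789 -0.159   0.003 ]
```

```bash
cat >> h.py <<'E'
Q=[0,.70710678,.70710678,0]
def look(name):
    s=r.sense(); f=viewer.grab_frame('wrist'); f['T']=wristT(f,s)
    cv2.imwrite(f'pics/{name}.png',f['image'][:,:,::-1]); np.save(f'pics/{name}_T.npy',f['T']); return f
E
python3 - <<'E'
from h import *
p=r.sense()['eef_pos']
r.movel([p[0],p[1],.30],rate=.3)
r.movep([.455,-.081,.17],Q)
f=look('w_rotor'); s=r.sense(); print(s['time'],s['eef_pos'],s['tool_rot'],s['joints'].round(2) if hasattr(s['joints'],'round') else s['joints'])
print(proj(f,[[.4552,-.0806,.034],[.4552,-.0806,0]],f['T']))
E
```

```text
3.15 [ 0.45530752 -0.08036686  0.1702262 ] [1.59534226e-04 7.06623534e-01 7.07589648e-01 2.13021579e-04] [-0.3  -0.09  1.66  0.    1.58 -0.3 ]
[[316.71441148 192.2836397 ]
 [316.68505043 183.48857411]]
```

View pics/w_rotor.png

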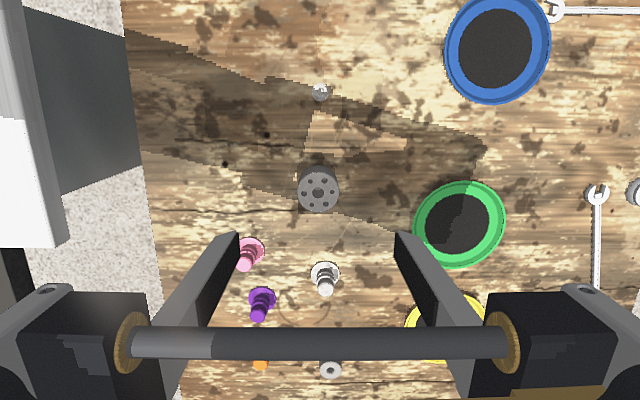

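In the top view the grey candidates are the drum at (507,85), fixed behind the casting and not meant, the rotor at (334,224), the spool at (382,221), the bush at (437,216) and the plunger at (291,224). The pink, purple and orange spools at (370,260), (398,254) and (428,254) are not meant. The enlarged crop shows the rotor as the widest part, with a ring of drillings. The wrist view has it at (318,192), against a prediction of (317,192), so I'm picking it now.

```bash
python3 - <<'E'
from h import *
f=viewer.grab_frame('wrist');T=np.load('pics/w_rotor_T.npy')
print(onplane(f,[[318,192]],.034,T))
x,y=.4560,-.0806
print(r.movel([x,y,.06],rate=.2)); print(r.movel([x,y,.027],rate=.08,force_limit=15))
grip(0.3,30); s=r.sense(); print(s['time'],s['eef_pos'],s['gripper_width']*94,s['force'])
r.movel([x,y,.12],rate=.2)
s=r.sense(); print(s['time'],s['gripper_width']*94,s['force'])
r.movep([.593,.188,.17],Q)
f=look('w_red'); print(dishes(f,f['T'])); s=r.sense(); print(s['time'],s['gripper_width']*94,s['eef_pos'],s['force'])
E
```

```text
[[ 0.45643051 -0.0803171   0.034     ]]
False
False
5.3333 [ 0.45606037 -0.08061544  0.02700335] 40.30559623127605 [ 0.46105513 -0.36126341 -0.32363401]
5.95 40.428719220752384 [ 1.14035817  0.50732149 -1.98110391]
{'red': [(array([0.593 , 0.1872]), np.float64(0.1031), (318, 181)), (array([0.8643, 0.1168]), np.float64(0.0548), (560, 246))]}
7.1667 40.16923702579715 [0.59269457 0.18635509 0.16945699] [-0.40206954  0.35553366 -2.15190459]
```

View pics/w_red.png

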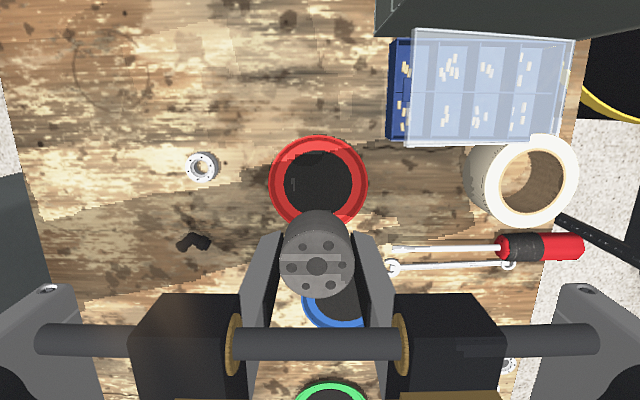

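The rotor is held upright, in the jaws at (317,265). The red dish is at (318,181), which gives (0.593, 0.187), in agreement with the top view. I'm placing it now.

```bash
python3 - <<'E'
from h import *
x,y=.593,.1877
r.movel([x,y,.06],rate=.2); r.pause(.1)
print(r.movel([x,y,.0313],rate=.06,force_limit=8)); s=r.sense(); print(s['eef_pos'],s['force'])
grip(.62); r.movel([x,y,.17],rate=.25)
f=look('w_red2'); print(dishes(f,f['T'])); print(r.sense()['time'])
r.movep([.463,-.187,.17],Q)
f=look('w_spool'); print(r.sense()['time'],proj(f,[[.463,-.187,.034],[.463,-.187,.003]],f['T']))
a=cv2.imread('pics/w_red2.png'); b=cv2.imread('pics/w_spool.png')
cv2.imwrite('pics/c1.png',np.hstack([cv2.resize(i[80:280,220:420],None,fx=2,fy=2,interpolation=cv2.INTER_CUBIC) for i in (a,b)]))
E
```

```text
True
[0.5921561  0.18756837 0.03055848] [-0.3869166   0.32806181  2.9357446 ]
{'red': [(array([0.5928, 0.1873]), np.float64(0.103), (318, 184))], 'blue': [(array([0.6225, 0.0532]), np.float64(0.0992), (343, 295))]}
9.7167
11.2417 [[316.37698532 192.86407623]
 [316.39030619 184.73095141]]
```

View pics/c1.png

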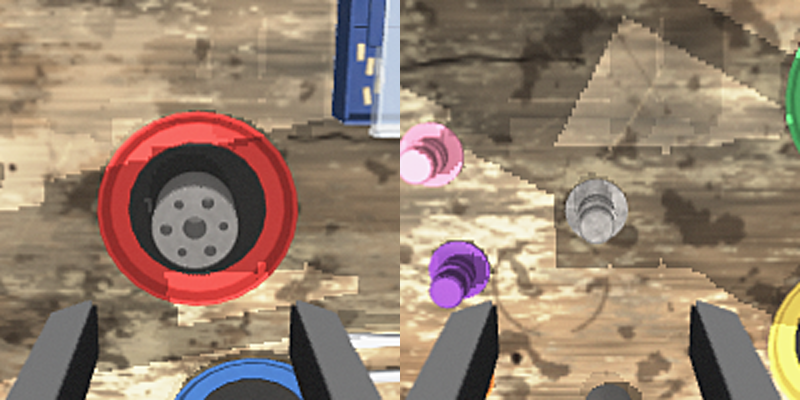

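The rotor stands upright in the red dish, with its top at about (318,194). The grey spool has its foot at (318,184) and its top at (319,191). It is the only grey one; its pink and purple look-alikes are to the left.

```bash
python3 - <<'E'
from h import *
f=viewer.grab_frame('wrist')
T=np.load('pics/w_red2_T.npy'); print('rotor',onplane(f,[[220+195.5/2,80+228/2]],.038,T), 'pad', onplane(f,[[220+198/2,80+208/2]],.009,T))
T=np.load('pics/w_spool_T.npy'); print('spool',onplane(f,[[319,191]],.034,T),onplane(f,[[318.6,184]],.003,T))
E
```

```text
rotor [[0.5923646  0.18706262 0.038     ]] pad [[0.59357661 0.18927185 0.009     ]]
spool [[ 0.46550527 -0.18514671  0.034     ]] [[ 0.46531647 -0.18620777  0.003     ]]
```

```bash
python3 - <<'E'
from h import *
x,y=.4650,-.1858
grip(.62)
r.movel([x,y,.07],rate=.25); print(r.movel([x,y,.033],rate=.08,force_limit=15))
grip(0.1,30); s=r.sense(); print(s['time'],s['eef_pos'],s['gripper_width']*94,s['force'])
r.movel([x,y,.045],rate=.05); r.pause(.2)
s=r.sense(); print(s['time'],s['gripper_width']*94,s['force'])
f=look('w_sp2')
a=cv2.imread('pics/w_sp2.png');cv2.imwrite('pics/c2.png',cv2.resize(a[150:400,180:460],None,fx=2,fy=2))
E
```

```text
False
13.3167 [ 0.46507229 -0.18584816  0.03309399] 24.102872206396835 [ 0.36524571 -0.0943904   0.79222113]
13.9083 23.982145006442295 [ 0.82786297  0.43648057 -0.51770142]
```

View pics/c2.png

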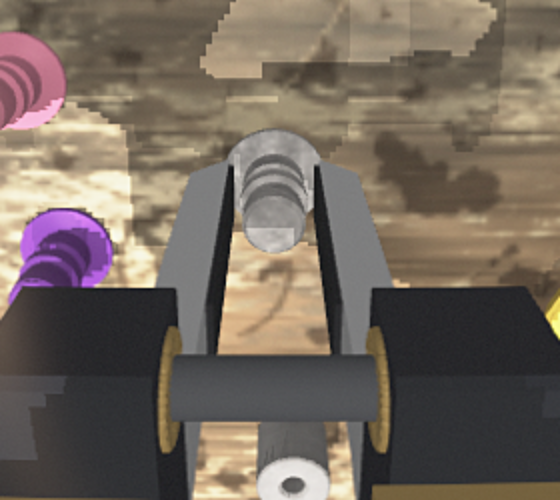

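The spool is held upright between the fingers and is off the bench, with the width steady at 24 mm.

```bash
python3 - <<'E'
from h import *
x,y=.4650,-.1858
r.movel([x,y,.10],rate=.15)
r.movel([.611,-.258,.17],rate=.2); r.pause(.15)
s=r.sense(); f=look('w_yel'); print(dishes(f,f['T']),s['time'],s['gripper_width']*94,s['eef_pos'],s['force'])
E
```

```text
{'yellow': [(array([ 0.6152, -0.2524]), np.float64(0.0854), (274, 197))], 'green': [(array([ 0.609 , -0.1256]), np.float64(0.102), (317, 45))]} 15.6583 24.254811823407714 [ 0.61018892 -0.25751953  0.16946651] [-0.37785549  0.19356457 -0.33320389]
```

View pics/w_yel.png

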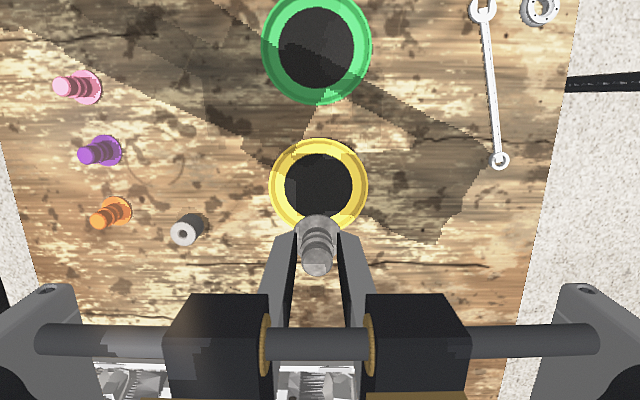

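```bash
sed -i "s/(a,130,90),(b,255,255)/(a,120,60),(b,255,255)/; s/'yellow':\[(25,35)\]/'yellow':[(22,36)]/" h.py; python3 - <<'E'
from h import *
f=viewer.grab_frame('wrist'); T=np.load('pics/w_yel_T.npy')
f['image']=cv2.imread('pics/w_yel.png')[:,:,::-1].copy(); print(dishes(f,T))
print(onplane(f,[[319,186.5]],.009,T), proj(f,[.611,-.2587,.009],T), onplane(f,[[318,181.5]],.009,np.load('pics/w_red_T.npy')))
E
```

```text
{'yellow': [(array([ 0.6114, -0.2595]), np.float64(0.1022), (318, 186))], 'green': [(array([ 0.6091, -0.1257]), np.float64(0.1023), (316, 49))]}
[[ 0.6121982  -0.25837364  0.009     ]] [[317.8367818  186.80650487]] [[0.59350107 0.19092034 0.009     ]]
```

```bash
python3 - <<'E'
from h import *
x,y=.6113,-.259
r.movel([x,y,.065],rate=.2); r.pause(.1)
print(r.movel([x,y,.0365],rate=.05,force_limit=6)); s=r.sense(); print(s['eef_pos'],s['force'])
grip(.62); r.movel([x,y,.12],rate=.2);r.movel([x,y,.17],rate=.3)
f=look('w_yel2'); print(dishes(f,f['T'])); print(r.sense()['time'])
r.movel([.470,-.304,.17],rate=.25);r.pause(.1)
f=look('w_bush'); print(r.sense()['time'],proj(f,[[.470,-.304,.026]],f['T']))
a=cv2.imread('pics/w_yel2.png'); b=cv2.imread('pics/w_bush.png')
cv2.imwrite('pics/c3.png',np.hstack([cv2.resize(i[80:280,220:420],None,fx=2,fy=2,interpolation=cv2.INTER_CUBIC) for i in (a,b)]))
E
```

```text
True
[ 0.61042784 -0.2586765   0.03700653] [-1.0601363  -0.17693757  4.10873554]
{'yellow': [(array([ 0.6112, -0.2589]), np.float64(0.1018), (317, 183))], 'green': [(array([ 0.6088, -0.1257]), np.float64(0.102), (314, 47))]}
18.7083
19.6 [[316.18993752 190.94084243]]
```

View pics/c3.png

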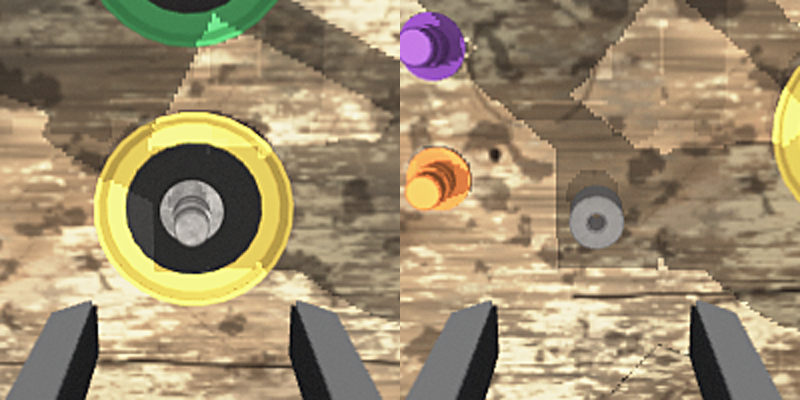

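The spool is upright, with its foot about 1 mm from the pad centre. The bush top is at (318,190). It is a plain grey cylinder with one bore.

```bash
python3 - <<'E'
from h import *
x,y=.4715,-.3036
r.movel([x,y,.06],rate=.25); print(r.movel([x,y,.027],rate=.08,force_limit=15))
grip(0.1,30); s=r.sense(); print(s['time'],s['eef_pos'],s['gripper_width']*94,s['force'])
r.movel([x,y,.12],rate=.2); s=r.sense(); print(s['gripper_width']*94,s['force'])
r.movel([.609,-.125,.17],rate=.25); r.pause(.15)
s=r.sense(); f=look('w_grn'); print(dishes(f,f['T']),s['time'],s['gripper_width']*94,s['eef_pos'],s['force'])
E
```

```text
False
21.3583 [ 0.47165815 -0.30370048  0.02726934] 26.429751191363465 [0.0744511  0.15244485 0.93615476]
26.429005430856552 [ 0.38988211 -0.11229689 -0.83539603]
{'green': [(array([ 0.6089, -0.1257]), np.float64(0.1023), (318, 182))], 'blue': [(array([0.6249, 0.0524]), np.float64(0.1015), (336, 10))]} 23.2 26.215694032782228 [ 0.60813365 -0.12621786  0.16953992] [-0.48548334 -0.03176446 -1.19183376]
```

View pics/w_grn.png

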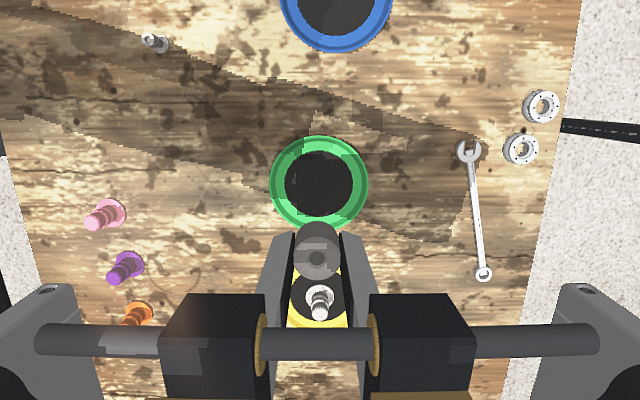

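The bush is held at (317,258). The green dish at (318,182) gives (0.609, -0.1257). I'm placing it, then hovering at the plunger.

```bash
python3 - <<'E'
from h import *
x,y=.6096,-.1254
r.movel([x,y,.06],rate=.2); r.pause(.1)
print(r.movel([x,y,.0308],rate=.05,force_limit=6)); s=r.sense(); print(s['eef_pos'],s['force'])
grip(.62); r.movel([x,y,.17],rate=.25)
f=look('w_grn2'); print(dishes(f,f['T'])); print(r.sense()['time'])
r.movel([.4585,.0115,.15],rate=.25);r.pause(.1)
f=look('w_pl'); print(r.sense()['time'],proj(f,[[.4585,.0115,.025],[.4585,.0115,.002]],f['T']))
a=cv2.imread('pics/w_grn2.png'); b=cv2.imread('pics/w_pl.png')
cv2.imwrite('pics/c4.png',np.hstack([cv2.resize(i[80:280,220:420],None,fx=2,fy=2,interpolation=cv2.INTER_CUBIC) for i in (a,b)]))
E
```

```text
True
[ 0.60872134 -0.12514044  0.03089543] [0.35398001 0.27100347 3.97386017]
{'yellow': [(array([ 0.6109, -0.2597]), np.float64(0.1028), (320, 296))], 'green': [(array([ 0.6087, -0.1256]), np.float64(0.1022), (318, 185))], 'blue': [(array([0.6248, 0.0526]), np.float64(0.1018), (336, 10))]}
26.05
27.1667 [[316.83389386 194.83685856]
 [316.9695923  188.3577432 ]]
```

View pics/c4.png

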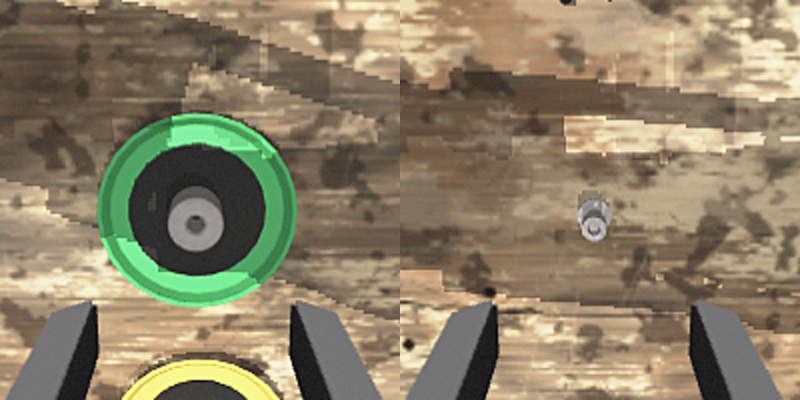

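The bush is upright in the green dish, with its top at (318,191). The plunger's top is at (317,195), exactly as predicted. I'm picking it and carrying it to the blue dish.

```bash
python3 - <<'E'
from h import *
x,y=.4585,.0117
r.movel([x,y,.06],rate=.2); print(r.movel([x,y,.029],rate=.08,force_limit=15))
grip(0.02,20); s=r.sense(); print(s['time'],s['eef_pos'],s['gripper_width']*94,s['force'])
r.movel([x,y,.045],rate=.08); r.movel([x,y,.10],rate=.15); s=r.sense(); print(s['gripper_width']*94,s['force'])
r.movel([.625,.0528,.17],rate=.2); r.pause(.15)
s=r.sense(); f=look('w_blu'); print(dishes(f,f['T']),s['time'],s['gripper_width']*94,s['eef_pos'],s['force'])
E
```

```text
False
29.075 [0.45847263 0.01170714 0.02898708] 13.149122012044948 [ 0.0081713  -0.31287361 -0.32513609]
13.125422102895866 [-0.42222042  0.32122462  0.0832238 ]
{'red': [(array([0.5931, 0.1871]), np.float64(0.1032), (285, 47))], 'blue': [(array([0.6246, 0.0528]), np.float64(0.1021), (319, 183))]} 31.1667 12.974710054717553 [0.6240937  0.05261393 0.16953904] [ 0.33566433 -0.4309959  -0.46954268]
```

View pics/w_blu.png

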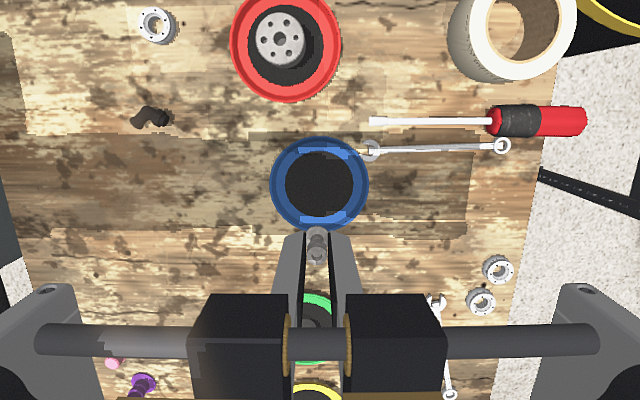

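The plunger is held at (317,246) and the blue dish is at (319,183). I'm placing it, then backing off for final checks.

```bash
python3 - <<'E'
from h import *
x,y=.6255,.0529
r.movel([x,y,.06],rate=.2); r.pause(.1)
print(r.movel([x,y,.0325],rate=.04,force_limit=4)); s=r.sense(); print(s['eef_pos'],s['force'])
grip(.4); r.movel([x,y,.10],rate=.15); r.movel([x,y,.17],rate=.25)
f=look('w_blu2'); print(dishes(f,f['T'])); print(r.sense()['time'])
r.movel([.40,.05,.30],rate=.3)
r.movep([.179,.30,.30],Q); r.pause(.2)
g=viewer.grab_frame('top'); d=viewer.grab_frame('side'); print(r.sense()['time'])
a=cv2.imread('pics/w_blu2.png')
cv2.imwrite('pics/c5.png',cv2.resize(a[80:280,220:420],None,fx=2.5,fy=2.5,interpolation=cv2.INTER_CUBIC))
cv2.imwrite('pics/top_end.png',cv2.resize(g['image'][110:280,180:460,::-1],None,fx=2.85,fy=2.85,interpolation=cv2.INTER_CUBIC))
cv2.imwrite('pics/side_end.png',cv2.resize(d['image'][140:280,230:430,::-1],None,fx=4,fy=4,interpolation=cv2.INTER_CUBIC))
E
```

```text
True
[0.62472588 0.05290947 0.03300719] [-0.71262497  0.0681078   3.7611443 ]
{'red': [(array([0.5929, 0.1871]), np.float64(0.1031), (284, 47))], 'green': [(array([ 0.6122, -0.1144]), np.float64(0.0844), (308, 319))], 'blue': [(array([0.6244, 0.0528]), np.float64(0.1019), (318, 184))]}
34.3167
36.8917
```

View pics/c5.png

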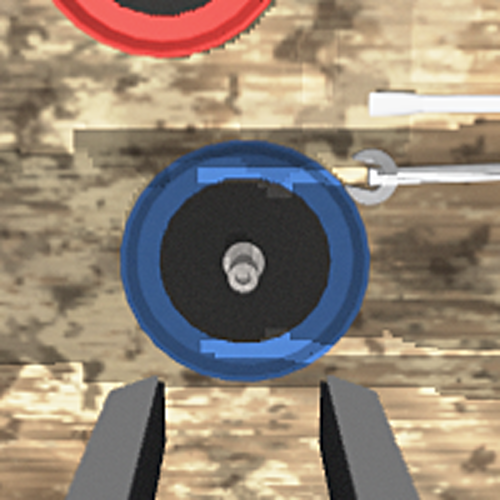

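View pics/top_end.png

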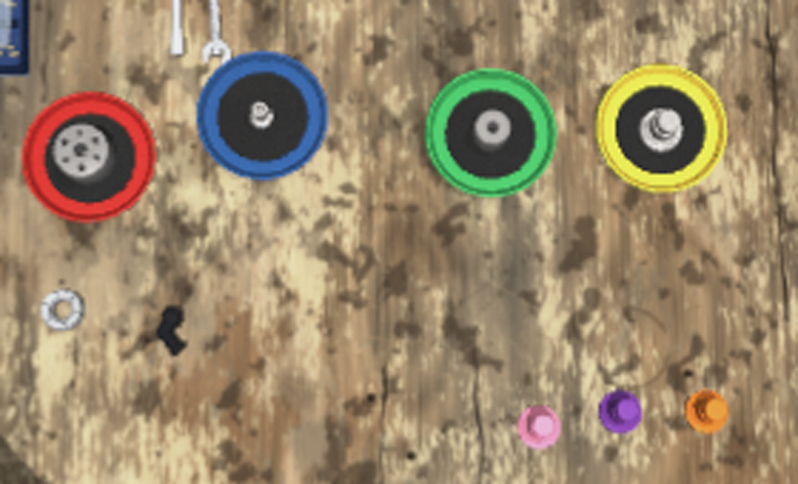

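View pics/side_end.png

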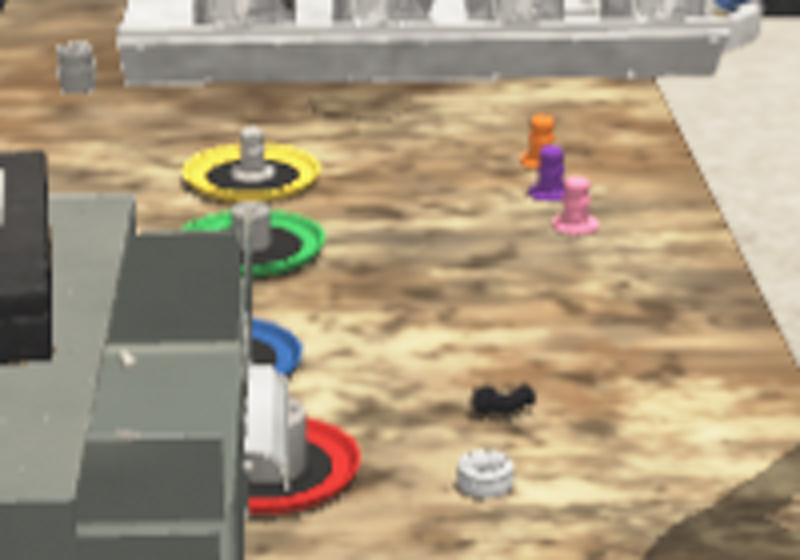

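```bash
python3 - <<'E'
from h import *
f=viewer.grab_frame('top'); D=dishes(f)
for n,k,c,z in [('rotor','red',(81,150.5),.038),('spooltop','yellow',(668,123.5),.038),('bush','green',(493,127.5),.030),('plunger','blue',(262,112),.025)]:
    p=onplane(f,[[180+(c[0]+.5)/2.85-.5,110+(c[1]+.5)/2.85-.5]],z)[0]; print(n,p.round(4),'minus dish mm',((p[:2]-D[k][0][0])*1e3).round(1))
E
```

```text
rotor [0.5911 0.188  0.038 ] minus dish mm [-1.7 -0.1]
spooltop [ 0.6074 -0.2586  0.038 ] minus dish mm [-3.5  0.4]
bush [ 0.6076 -0.1253  0.03  ] minus dish mm [-1.2 -0.5]
plunger [0.6228 0.0523 0.025 ] minus dish mm [-1.9 -1.3]
```

```bash
python3 - <<'E'
from h import *
r.pause(.3); print(ticket.finish_job(), r.sense()['time'])
E
```

```text
the job is handed in; nothing more can be done
the job is handed in; nothing more can be done
```

All four parts are in their dishes, and I handed the job in at about 37 s of the 109 s allowed. I placed them in the order asked: rotor in red, spool valve in yellow, bush in green, plunger in blue. The hand-in gave no verdict.

- **Position:** the last top-view check put the rotor, bush and plunger within about 2.5 mm of their dish centres.
- **Disagreement:** the spool's top read 3.5 mm off in the top view, a point I picked by eye. The wrist camera put its foot only about 1.5 mm off.
- **Upright:** all four look upright in the wrist and top pictures. In the side view the cabinet hides the plunger and part of the rotor.
- **Bystanders:** the ring, the elbow and the coloured spools look unmoved.
- **Clearance:** the arm was clear of everything at the end, and I saw no slips or unexpected forces.

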